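# Seat the dial gauge in the spring bayonet socket and hold it

### The arm

A 6-joint arm with a two-finger parallel gripper is mounted at the origin on the work surface. World frame = base frame: x ahead of the robot, y to its left, z up, the work surface at z = 0. Lengths are in m, angles in rad, forces in N, time in s.
With the tool pointing down it reaches from about 0.375 to 0.9 m from the base axis. Payload 3.1 kg.
Tool frame: the origin (TCP) lies at the centre of the arm's flange, where the gripper is bolted on; the fingertips stand tip_reach ahead of it and the grasp point (between the pads) lies 164 mm ahead of it (tip_reach is the distance from the TCP to the fingertips, in m); z points along the fingers, y is the direction in which the jaws open and shut (so a half turn about z gives the same grasp; the last joint's range is limited). The gripper opens to 87 mm and grips with 3 to 60 N. Pads are 19 mm wide; open, the fingers measure 117 mm over their backs; the gripper's body (75 mm by 190 mm) begins 51 mm behind the grasp point.
Start: joints at [0.954, 0.527, 1.433, -0, 1.181, -0.178], TCP at [0.265, 0.566, 0.405] pointing down, gripper open.
Joint ranges: [-3.08, 3.08], [-0.75, 2.2], [0.22, 2.44], [-1.43, 4.57], [0, 2.65], [-2.85, 2.85]. Speed limits (rad/s): [2.79, 2.79, 3.14, 3.14, 3.14, 3.14].

### API

Orientations are given as a unit quaternion [x, y, z, w].
In Python, from rig import get_obs, camera, hand_in, tip_reach gives the robot as it stands. The module is installed in compiled form; this text tells all that it offers.
- The arm moves only by the tool servo_tool, never from a script. Its argument "steps" is one flat list of numbers, 5 for each row, row after row: the finger opening in m, from 0 to 0.087, then the shift along the tool's x, y, z in m, then the turn about the tool's z in rad. A call has 1 to 12 rows; each row is the pose to reach, as a shift and turn from the pose commanded when the call began, along the tool's axes at that moment; what a row does not reach only later rows make up. A row lasts 1/8 s, in which the tool goes at most 62.5 mm and 10.7 degrees, less where a joint would pass 70% of its speed; a pose out of reach is approached as far as the arm can. A call with a gripper value outside its range is refused whole. The fingers move at their own pace and stop on an object; "force" is the grip in N (left out, the last holds). Time passes only in rows, so rows that repeat a pose let the fingers close. It gives the time, the measured TCP pose, the force and the opening at its end, in the units of the state.
- get_obs(): the state, without advancing time (a new reading comes with each control period).
- camera(name): name is "scene" or "top"; returns a dict with "pixels" (420x560x3 uint8, blue, green, red), "vertical_fov" (degrees; the focal length in pixels is half the picture's height over the tangent of half this angle, whatever the lens; pixels are square), "cx", "cy" (the principal point, pixels), "T" (4x4, takes a point from camera to world coordinates). Camera axes: x right, y up, looking along -z (the intrinsics and any distortion apply to the point x, -y, -z); pixel columns grow to the right and rows downward; lengths in m; the calibration is good to about 2 mm. A picture is of the moment at which its call begins. There is no depth.
- hand_in(): hands the job in, once; it reports no verdict.
The state is a dict: "time": time; "q": joint angles; "joint_velocities": joint speeds; "joint_torque": joint torques, N m; "position": TCP position; "tool_rot": TCP orientation; "ft_force": force on the tool from outside, world axes, zero at the start; "moment": the same for the moment, N m; "grip_width": finger opening in m.
Only numpy, scipy, OpenCV 4.12 (cv2) and the standard library are available. Lean on these libraries where they do the work, as an engineer would, in place of code of your own. Each camera call takes 0.05 s, during which the arm holds its last target.

### The job

Lift the large dial gauge out of its tray by the flat tab on top, push its foot down into the round bayonet socket on the black check console until its flange is fully home on the collar, and with it pushed in twist it a quarter turn clockwise (seen from above) as far as it goes. The socket is sprung and would throw the gauge back, so finish while still gripping it, holding it pressed fully home and turned to the stop. Leave the small gauge and everything else on the bench where it is.

Things in the scene. Friction and masses are not known exactly. Their poses are not given: they have to be found in the camera images.
- gauge: Large dial gauge, 124 mm tall, about 220 g, loose, upright in one bay of the tray. Origin: centre of the foot's underside, z up. Foot: steel plug 30 mm dia, z 0 to 22 mm, lower edge chamfered; flange 52 mm dia, z 22 to 27; round upright dial case 56 mm dia, 24 mm thick in y, z 32 to 88 (white dial on -y face); grip tab above it.
- gauge_lugs (a point): On the gauge's axis, 9 mm above the foot's underside, axes as the gauge: mid height of its two bayonet lugs, which stand out along +x and -x to 22 mm from the axis, each 8 mm wide (y) and 6 mm high.
- gauge_tab (a point): Point to grip the large gauge: middle of the flat aluminium tab on its top, 110 mm above the foot's underside, axes as the gauge. The tab is 14 mm thick (y), 40 mm wide (x, the line of the lugs), and free from 22 mm below this point (the dial case) to 14 mm above it.
- small_gauge: A smaller dial gauge, 76 mm tall, dial case 36 mm diameter, same general shape but without lugs, standing in the other bay of the tray. Leave it. Origin: centre of its underside.
- tray: Low grey open tray, fixed, 100 mm (x) by 210 mm (y), 14 mm high, floor 5 mm thick, a wall across the middle dividing it into two bays whose centres lie at y = +52 and -52 mm from its origin (centre of underside); one gauge stands near each bay's centre.
- console: Black check console, fixed box 150 x 150 x 45 mm; on the middle of its top the bayonet socket stands upright: a dark steel round collar, 62 mm outer dia, rim 89 mm above the bench. Origin: centre of the console's underside on the bench, z up. Aluminium index ridges on the collar's outside at +x and -x mark the two lug slots.
- socket (a point): Centre of the socket's mouth, level with the rim; axes as the console. Aluminium roof 6 mm thick with a 34 mm hole and two lug slots along +x and -x, 14 mm wide, reaching 24 mm from the axis. The gauge enters with its x along this x, either way round. The lugs clear the roof and can turn when the foot's underside is 18 mm below the mouth; fully home (flange on rim) it is 22 mm below.
- plunger (a joint): Spring plunger (brass, 26 mm dia) in the socket, under the foot: how far it is pushed down, m. 0 at rest with its top 10 mm below the mouth; 0.008 when the lugs just clear the roof; 0.012 with the flange fully home. It pushes up with 4 N at first, 10 N fully home.
- rotor (a joint): Turn of the sprung rotor in the socket, rad: 0 at rest, growing clockwise seen from above, hard stop at 1.4. Its two dogs stand under the roof beside the slots; after about 0.15 rad of free play the turning lugs carry them along, so the gauge turns about 1.55 rad in all. Its spring resists with 0.05 N m at first, 0.16 N m at the stop, and turns a gauge let go back.
- test_disc: Bystander: steel disc 44 mm diameter, 14 mm high. Origin: centre of underside.
- test_block: Bystander: black test block 50 x 35 x 20 mm. Origin: centre of underside.
- driver: Bystander: screwdriver lying on the bench nearest the robot.
- spanner: Bystander: steel spanner lying beyond the work area.
- cup: Bystander: white cup 72 mm diameter, 85 mm high. Origin: centre of underside.
- oil_jar: Bystander: jar 56 mm diameter, 75 mm high. Origin: centre of underside.
Not all that is in view belongs to the job. What is shaped like the console but pink or red is not meant. Of the things shaped like the tray, the grey one is meant.

How it is judged:
By the outcome, as a careful person would: the job done as asked, in the order asked, and still so for the second after the job is handed in, while the arm keeps its last pose, push and grip.
It also fails if it takes over 48 s, if anything falls off the work surface, if the arm or the gripper's body presses on something with over 40 N, if the wrist force passes 120 N, or if a joint passes its speed limit or range.

## Working session

There is one attempt and no reset: what is moved stays moved. The work goes in short steps, Python scripts to look and compute and a tool call to move; the robot and the scene stay as the last step left them, time stands still between calls to the robot, and variables do not carry over. Pictures are saved under pics/ and viewed, and the job is handed in when it is done.

Besides the shell and the picture viewer there is one more tool, called after ">>>" by a JSON object that holds its "fn" and its "kwargs", one argument or row to a line. servo_tool: Moves the arm, as the interface text tells. Its arguments: {"type":"object","properties":{"steps":{"type":"array"},"force":{"type":"number"}},"required":["steps"]}

```bash
mkdir -p pics; python3 - <<'E'
from rig import *
import cv2,numpy as np
o=get_obs()
for k,v in o.items(): print(k,np.round(v,4))
print(tip_reach)
for n in("scene","top"):
    c=camera(n); cv2.imwrite(f"pics/{n}0.png",c["pixels"]); print(n,c["vertical_fov"],c["cx"],c["cy"],[k for k in c]); print(np.round(c["T"],4))
E
```

```text
time 0.0
q [ 0.9535  0.5285  1.4338 -0.      1.1814 -0.1785]
joint_velocities [ 0.0003  0.0006  0.0005 -0.0002 -0.0006 -0.0006]
joint_torque [ 0.00000e+00 -4.40052e+01 -1.76591e+01  6.33000e-02  5.81000e-02
 -2.00000e-04]
position [0.2653 0.5655 0.4038]
tool_rot [ 2.176e-01  9.760e-01 -1.000e-03 -4.000e-04]
ft_force [ 1.0315 -0.9113 -0.7803]
moment [0.0227 0.0396 0.0107]
grip_width 0.0868
0.1822
scene 47.24423080911272 281.9242956171096 210.04441270573597 ['pixels', 'vertical_fov', 'cx', 'cy', 'T']
[[-0.1187 -0.7491  0.6518  1.2525]
 [ 0.9929 -0.0816  0.0871  0.1613]
 [-0.0121  0.6574  0.7534  0.9384]
 [ 0.      0.      0.      1.    ]]
top 52.57242217192652 284.9154030490537 206.68509110199187 ['pixels', 'vertical_fov', 'cx', 'cy', 'T']
[[ 3.000e-04  9.935e-01 -1.140e-01  4.086e-01]
 [-9.999e-01  1.500e-03  1.050e-02  8.800e-02]
 [ 1.060e-02  1.140e-01  9.934e-01  1.292e+00]
 [ 0.000e+00  0.000e+00  0.000e+00  1.000e+00]]
```

View pics/scene0.png

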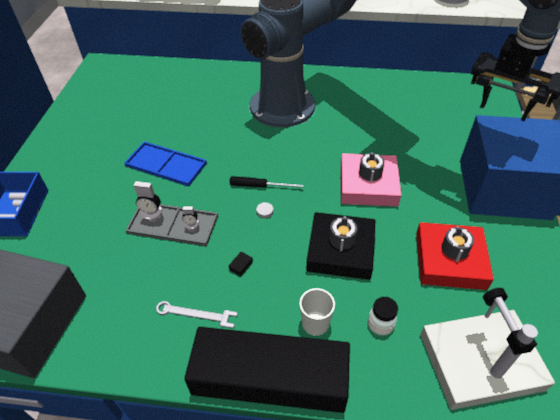

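View pics/top0.png

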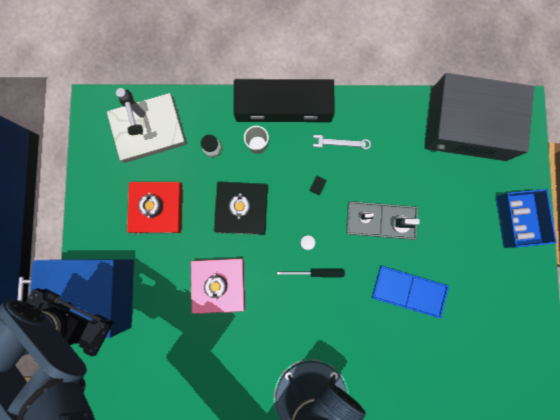

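```bash
cat > h.py <<'E'
import numpy as np,cv2
def ray(c,u,v):
    f=210/np.tan(np.radians(c["vertical_fov"])/2)
    d=c["T"][:3,:3]@np.array([(u-c["cx"])/f,-(v-c["cy"])/f,-1.]); return c["T"][:3,3],d
def onz(c,u,v,z):
    o,d=ray(c,u,v); return o+d*(z-o[2])/d[2]
def proj(c,P):
    f=210/np.tan(np.radians(c["vertical_fov"])/2)
    p=c["T"][:3,:3].T@(np.asarray(P,float)-c["T"][:3,3]); return np.array([c["cx"]+f*p[0]/-p[2],c["cy"]-f*p[1]/-p[2]])
def tri(c1,p1,c2,p2):
    (o1,d1),(o2,d2)=ray(c1,*p1),ray(c2,*p2); A=np.stack([d1,-d2],1); s=np.linalg.lstsq(A,o2-o1,rcond=None)[0]
    a,b=o1+s[0]*d1,o2+s[1]*d2; return (a+b)/2,np.linalg.norm(a-b)
E
python3 - <<'E'
import cv2,numpy as np
s=cv2.imread('pics/scene0.png');t=cv2.imread('pics/top0.png')
def cr(im,x,y,w,h,k): return cv2.resize(im[y:y+h,x:x+w],None,fx=k,fy=k,interpolation=cv2.INTER_CUBIC)
a=np.vstack([np.hstack([cr(s,120,170,100,75,4),cr(s,300,200,100,75,4)]),np.hstack([cr(t,335,185,100,75,4),cr(t,195,170,100,75,4)])])
cv2.imwrite('pics/crop0.png',a)
E
```

```text
(no output)
```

View pics/crop0.png

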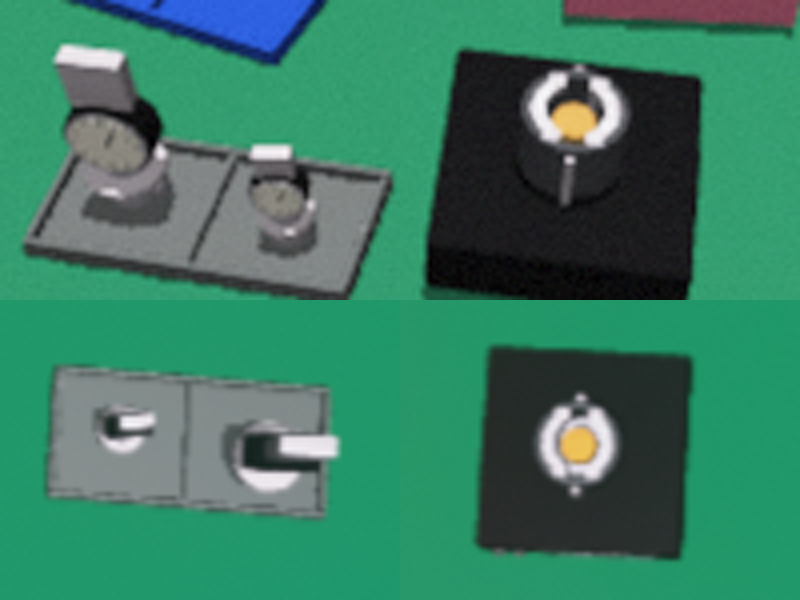

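```bash
cat > m1.py <<'E'
from rig import *
from h import *
S=camera("scene");T=camera("top")
k=0
def big(m,roi,n=1):
    x,y,w,h=roi; z=np.zeros_like(m); z[y:y+h,x:x+w]=m[y:y+h,x:x+w]
    c,_=cv2.findContours(z,cv2.RETR_EXTERNAL,cv2.CHAIN_APPROX_NONE); return sorted(c,key=cv2.contourArea)[::-1][:n]
def rect(c,cont,z):
    P=np.array([onz(c,*p,z)[:2] for p in cont[:,0,:].astype(float)])
    r=cv2.minAreaRect((P*1000).astype(np.float32)); return np.round(r[0],1),np.round(r[1],1),round(r[2],1)
for n,c,rt,rc in(("top",T,(335,185,100,75),(195,170,100,75)),("scene",S,(120,170,100,75),(300,200,100,75))):
    im=c["pixels"]; hsv=cv2.cvtColor(im,cv2.COLOR_BGR2HSV)
    nb=((hsv[...,1]<110)|(hsv[...,2]<70)).astype(np.uint8)
    if n=="top":
        t=big(nb,rt)[0]; print(n,"tray+gauge",rect(c,t,0.014))
        con=big(nb,rc)[0]; print(n,"console top",rect(c,con,0.045))
    br=cv2.inRange(im,(185,185,185),(255,255,255))
    for q in big(br,rt,3): print(n,"bright in tray",cv2.boundingRect(q),cv2.contourArea(q),rect(c,q,0.129))
    br=cv2.inRange(im,(120,120,120),(255,255,255))
    for q in big(br,rc,2):
        print(n,"collar bright",cv2.boundingRect(q),cv2.contourArea(q)); 
        P=np.array([onz(c,*p,.089)[:2]*1000 for p in q[:,0].astype(float)],np.float32)
        print("   circ",cv2.minEnclosingCircle(P),cv2.fitEllipse(P) if len(P)>5 else 0)
    ye=cv2.inRange(hsv,(10,90,90),(35,255,255))
    for q in big(ye,rc,1):
        P=np.array([onz(c,*p,.079)[:2]*1000 for p in q[:,0].astype(float)],np.float32); print(" brass",cv2.fitEllipse(P))
E
python3 m1.py
```

```text
top tray+gauge (array([ 514.9, -222.3]), array([217.9, 100.6]), 85.4)
top console top (array([547.1, 205. ]), array([149.8, 152.1]), 87.4)
top bright in tray (405, 219, 14, 5) 48.5 (array([ 502.9, -272.7]), array([11. , 36.1]), 0.1)
top bright in tray (395, 227, 14, 6) 37.0 (array([ 478.6, -244.1]), array([35.9, 12.7]), 85.7)
top bright in tray (365, 213, 9, 4) 15.0 (array([ 519.5, -155.9]), array([ 7.7, 22.8]), 9.5)
top collar bright (230, 197, 19, 18) 250.5
   circ ((550.6295166015625, 206.14122009277344), 29.12453269958496) ((549.8052368164062, 206.14071655273438), (50.539363861083984, 53.835350036621094), 174.77798461914062)
top collar bright (239, 194, 2, 2) 1.0
   circ ((581.4127807617188, 204.85008239746094), 2.0381059646606445) 0
 brass ((549.4774780273438, 206.23178100585938), (23.49825096130371, 23.81918716430664), 78.87088775634766)
scene bright in tray (134, 181, 17, 6) 48.5 (array([ 506.4, -270.3]), array([37.6, 13.7]), 86.6)
scene bright in tray (183, 206, 10, 4) 17.0 (array([ 569. , -145.3]), array([20.1,  8.7]), 87.0)
scene bright in tray (146, 217, 3, 2) 2.0 (array([ 606.5, -227.1]), array([2.9, 5. ]), 6.2)
scene collar bright (346, 219, 10, 18) 78.5
   circ ((553.2965087890625, 218.64674377441406), 25.679414749145508) ((553.080322265625, 221.9287567138672), (23.109066009521484, 48.101097106933594), 87.72415161132812)
scene collar bright (332, 218, 10, 18) 76.5
   circ ((552.58740234375, 198.2410888671875), 25.69947624206543) ((552.3321533203125, 194.5757598876953), (22.43274688720703, 48.02901840209961), 86.92501831054688)
 brass ((552.9668579101562, 208.2342987060547), (23.238304138183594, 28.905956268310547), 96.52251434326172)
```

```bash
python3 - <<'E'
from rig import *
from h import *
S=camera("scene");T=camera("top")
s=S["pixels"];t=T["pixels"]
cv2.imwrite('pics/box.png',np.hstack([cv2.resize(s[20:220,430:560],None,fx=3,fy=3),cv2.resize(t[250:420,0:140],None,fx=2.9,fy=3.53)]))
k=8
cv2.imwrite('pics/tab.png',np.hstack([cv2.resize(t[205:245,380:425],None,fx=k,fy=k,interpolation=cv2.INTER_NEAREST),cv2.resize(s[175:215,125:170],None,fx=k,fy=k,interpolation=cv2.INTER_NEAREST)]))
for p in((468,162),(475,160)): print(tri(S,p,T,(133,261)))
print(proj(T,get_obs()["position"]))
E
```

```text
(array([0.39439663, 0.47805008, 0.16829962]), np.float64(0.009857497615950513))
(array([0.39516826, 0.48386141, 0.17478879]), np.float64(0.02512398126403485))
[ 44.16777156 326.59643613]
```

View pics/box.png

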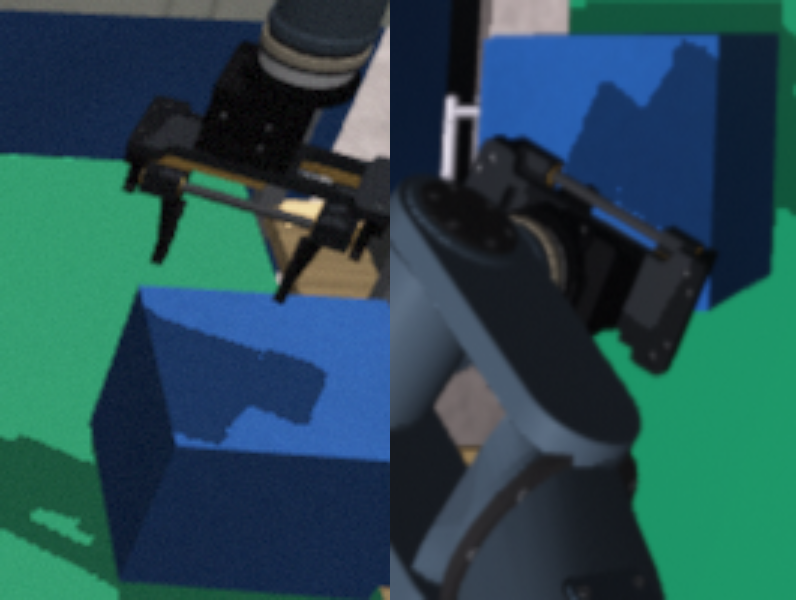

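View pics/tab.png

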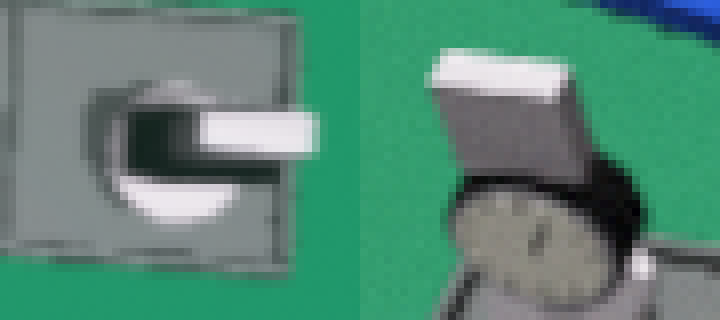

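```bash
python3 - <<'E'
from rig import *
from h import *
S=camera("scene");T=camera("top")
print(tri(S,(488,168),T,(112,261)))
def L(c,a,b,z=.129):
    A,B=onz(c,*a,z),onz(c,*b,z); d=B-A; print(np.round(A,4),np.round(B,4),np.degrees(np.arctan2(d[1],d[0]))%180,np.linalg.norm(d))
t=lambda x,y:(380+x/8-.5,205+y/8-.5)
s=lambda x,y:(125+(x-360)/8-.5,175+y/8-.5)
L(T,t(200,112),t(318,114));L(T,t(198,152),t(314,157))
L(S,s(439,50),s(576,67));L(S,s(430,85),s(560,102))
# subpixel: weighted tab top PCA
for c,(x,y,w,h) in((T,(402,215,22,12)),(S,(130,178,26,14))):
    g=c["pixels"][y:y+h,x:x+w].min(2).astype(float); w_=np.clip((g-150)/80,0,1)
    yy,xx=np.mgrid[y:y+h,x:x+w]; m=w_>0
    P=np.array([onz(c,a,b,.129)[:2] for a,b in zip(xx[m],yy[m])]); W=w_[m]; mu=np.average(P,axis=0,weights=W)
    C=np.cov(P.T,aweights=W); e,v=np.linalg.eigh(C); print(mu, np.sqrt(12*e), np.degrees(np.arctan2(v[1,1],v[0,1]))%180)
# foot bright flange in top
E
```

```text
(array([0.39390523, 0.53241806, 0.15506554]), np.float64(0.0004348182258037575))
[ 0.5098 -0.2536  0.129 ] [ 0.5091 -0.2943  0.129 ] 89.096851532813 0.04072628251038887
[ 0.496  -0.2525  0.129 ] [ 0.4943 -0.2924  0.129 ] 87.59245357736052 0.039974252084177306
[ 0.4985 -0.2917  0.129 ] [ 0.501  -0.2489  0.129 ] 86.666760505485 0.04280371558738854
[ 0.5128 -0.2897  0.129 ] [ 0.5155 -0.2494  0.129 ] 86.27826534688367 0.040403409804913616
[ 0.50317865 -0.27311676] [0.01385928 0.0381187 ] 84.81896433783237
[ 0.50658387 -0.27072358] [0.01304847 0.03786467] 86.33657521945409
```

>>> {"fn": "servo_tool", "kwargs": {
  "steps": [0.087, -0.573, -0.656, 0, 1.193, 0.087, -0.573, -0.656, 0, 1.193, 0.087, -0.573, -0.656, 0, 1.193, 0.087, -0.573, -0.656, 0, 1.193, 0.087, -0.573, -0.656, 0, 1.193, 0.087, -0.573, -0.656, 0, 1.193, 0.087, -0.573, -0.656, 0, 1.193, 0.087, -0.573, -0.656, 0, 1.193, 0.087, -0.573, -0.656, 0, 1.193, 0.087, -0.573, -0.656, 0, 1.193, 0.087, -0.573, -0.656, 0, 1.193, 0.087, -0.573, -0.656, 0, 1.193]
}}

```text
time: 1.9
position: [0.4724, -0.1574, 0.405]
tool_rot: [0.729, 0.685, 0.0, 0.0]
ft_force: [1.2, 0.4, -0.6]
grip_width: 0.0867
```

>>> {"fn": "servo_tool", "kwargs": {
  "steps": [0.087, -0.112, 0.04, 0, 0, 0.087, -0.112, 0.04, 0, 0, 0.087, -0.112, 0.04, 0.05, 0, 0.087, -0.112, 0.04, 0.08, 0, 0.087, -0.112, 0.04, 0.08, 0, 0.087, -0.112, 0.04, 0.08, 0]
}}

```text
time: 2.65
position: [0.5058, -0.2696, 0.3259]
tool_rot: [0.728, 0.685, 0.0, 0.001]
ft_force: [0.3, -0.6, -0.2]
grip_width: 0.0867
```

```bash
cat > see.py <<'E'
import sys
from rig import *
from h import *
n=sys.argv[1]; x1,y1,x2,y2=map(int,sys.argv[2:6])
o=get_obs(); print(o["time"],np.round(o["position"],4),np.round(o["q"],3),np.round(o["ft_force"],1),round(o["grip_width"],4)); R=o["tool_rot"]; print("yaw",np.degrees(np.arctan2(R[1]**2-R[0]**2,2*R[0]*R[1])),R)
S=camera("scene");T=camera("top")
cv2.imwrite(f'pics/{n}.png',np.hstack([cv2.resize(S["pixels"][y1:y1+90,x1:x1+80],None,fx=5,fy=5,interpolation=cv2.INTER_CUBIC),cv2.resize(T["pixels"][y2:y2+90,x2:x2+80],None,fx=5,fy=5,interpolation=cv2.INTER_CUBIC)]))
E
python3 see.py g1 110 140 370 175
```

```text
2.65 [ 0.5058 -0.2696  0.3259] [-0.685  0.561  1.64  -0.     0.939 -0.624] [ 0.3 -0.6 -0.2] 0.0867
yaw -3.4782003472445324 [7.28240210e-01 6.85321166e-01 1.34456534e-04 1.03769021e-03]
```

View pics/g1.png

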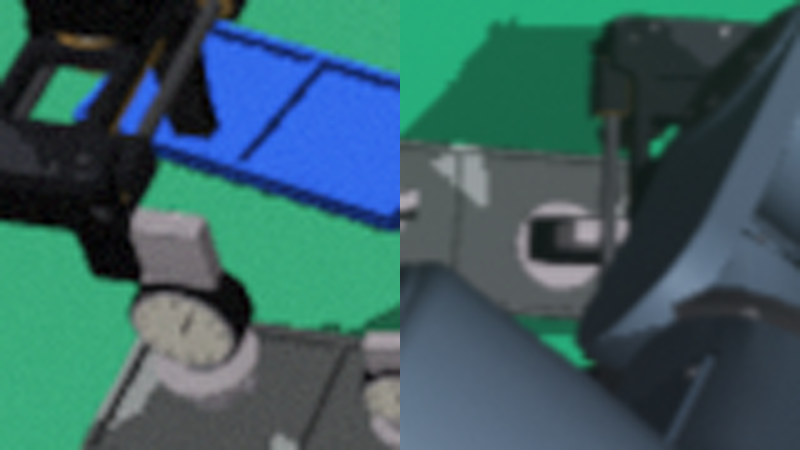

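>>> {"fn": "servo_tool", "kwargs": {
  "steps": [0.087, -0.002, -0.001, 0.03, 0, 0.087, -0.002, -0.001, 0.045, 0, 0.087, -0.002, -0.001, 0.045, 0, 0.04, -0.002, -0.001, 0.045, 0, 0.02, -0.002, -0.001, 0.045, 0, 0.012, -0.002, -0.001, 0.045, 0, 0.005, -0.002, -0.001, 0.045, 0, 0.0, -0.002, -0.001, 0.045, 0, 0.0, -0.002, -0.001, 0.045, 0, 0.0, -0.002, -0.001, 0.045, 0],
  "force": 20
}}

```text
time: 4.0
position: [0.5041, -0.2713, 0.2797]
tool_rot: [0.728, 0.685, -0.0, -0.0]
ft_force: [0.4, -0.2, 0.2]
grip_width: 0.0246
```

```bash
python3 see.py g2 110 140 370 175
```

```text
4.0 [ 0.5041 -0.2713  0.2797] [-0.689  0.63   1.672  0.     0.84  -0.628] [ 0.4 -0.2  0.2] 0.0246
yaw -3.4985762392011077 [ 7.28362456e-01  6.85192039e-01 -4.66716341e-06 -3.99963382e-05]
```

View pics/g2.png

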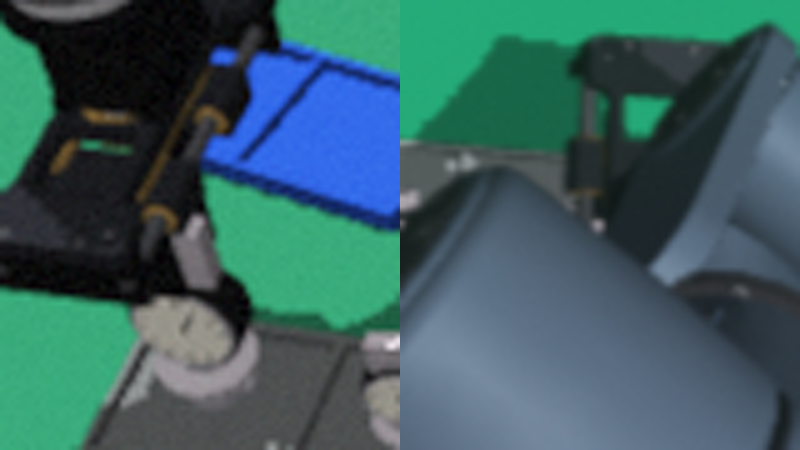

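>>> {"fn": "servo_tool", "kwargs": {
  "steps": [0, 0, 0, 0, 0, 0, 0, 0, 0, 0, 0, 0, 0, 0, 0, 0, 0, 0, 0, 0]
}}

```text
time: 4.6
position: [0.5041, -0.2714, 0.2797]
tool_rot: [0.728, 0.685, 0.0, -0.0]
ft_force: [0.1, -0.0, -0.9]
grip_width: 0.0139
```

>>> {"fn": "servo_tool", "kwargs": {
  "steps": [0, 0, 0, 0, 0, 0, 0, 0, 0, 0, 0, 0, 0, 0, 0],
  "force": 60
}}

```text
time: 4.97
position: [0.5042, -0.2713, 0.2797]
tool_rot: [0.728, 0.685, 0.0, 0.0]
ft_force: [0.3, 0.4, -1.7]
grip_width: 0.0135
```

>>> {"fn": "servo_tool", "kwargs": {
  "steps": [0, 0, 0, -0.01, 0, 0, 0, 0, -0.04, 0, 0, 0, 0, -0.09, 0, 0, 0, 0, -0.13, 0, 0, 0, 0, -0.13, 0]
}}

```text
time: 5.6
position: [0.5047, -0.2717, 0.4139]
tool_rot: [0.728, 0.685, 0.001, 0.004]
ft_force: [1.0, 0.1, -1.9]
grip_width: 0.0137
```

```bash
python3 see.py g3 110 120 370 175
```

```text
5.6 [ 0.5047 -0.2717  0.4139] [-0.689  0.446  1.557 -0.     1.13  -0.628] [ 1.   0.1 -1.9] 0.0137
yaw -3.486826992980363 [7.28285334e-01 6.85260257e-01 5.24724559e-04 4.31018794e-03]
```

View pics/g3.png

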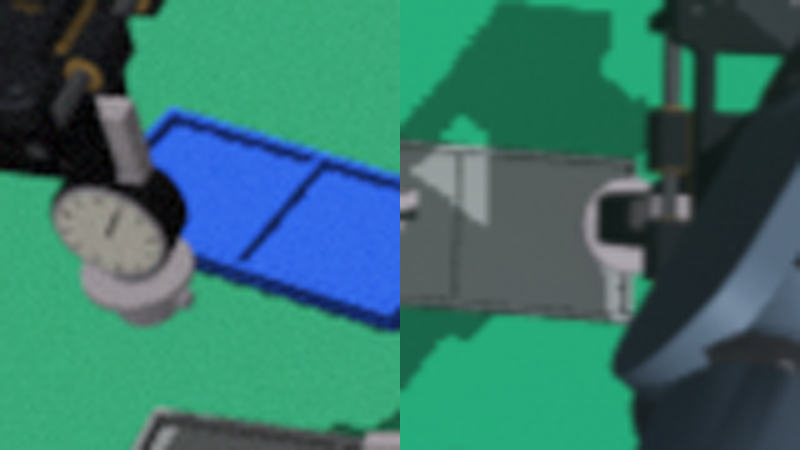

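Gauge is lifted and upright (scene crop, foot with lug visible). Carrying it to the socket with a quarter turn counter-clockwise.

>>> {"fn": "servo_tool", "kwargs": {
  "steps": [0, 0.04, 0.0015, 0, -0.15, 0, 0.09, 0.003, 0, -0.3, 0, 0.14, 0.005, 0, -0.45, 0, 0.19, 0.007, 0, -0.6, 0, 0.24, 0.009, 0, -0.75, 0, 0.29, 0.011, 0, -0.9, 0, 0.34, 0.013, 0, -1.05, 0, 0.39, 0.015, 0, -1.2, 0, 0.44, 0.017, 0, -1.35, 0, 0.48, 0.018, 0, -1.5, 0, 0.48, 0.018, 0, -1.587, 0, 0.48, 0.018, 0, -1.587]
}}

```text
time: 7.2
position: [0.5506, 0.2071, 0.4074]
tool_rot: [0.022, 1.0, -0.001, -0.002]
ft_force: [-0.4, 0.0, -2.2]
grip_width: 0.0134
```

>>> {"fn": "servo_tool", "kwargs": {
  "steps": [0, 0, 0, 0, 0, 0, 0, 0, 0, 0, 0, 0, 0, 0, 0]
}}

```text
time: 7.58
position: [0.5514, 0.2061, 0.4097]
tool_rot: [0.023, 1.0, -0.0, -0.0]
ft_force: [0.5, 0.5, -2.1]
grip_width: 0.0135
```

```bash
python3 see.py g4 305 160 205 170
```

```text
7.575 [0.5514 0.2061 0.4097] [ 0.168  0.473  1.521  0.     1.148 -1.357] [ 0.5  0.5 -2.1] 0.0135
yaw 87.36077558235152 [ 2.30295417e-02  9.99734782e-01 -1.20708274e-06 -7.83559350e-05]
```

View pics/g4.png

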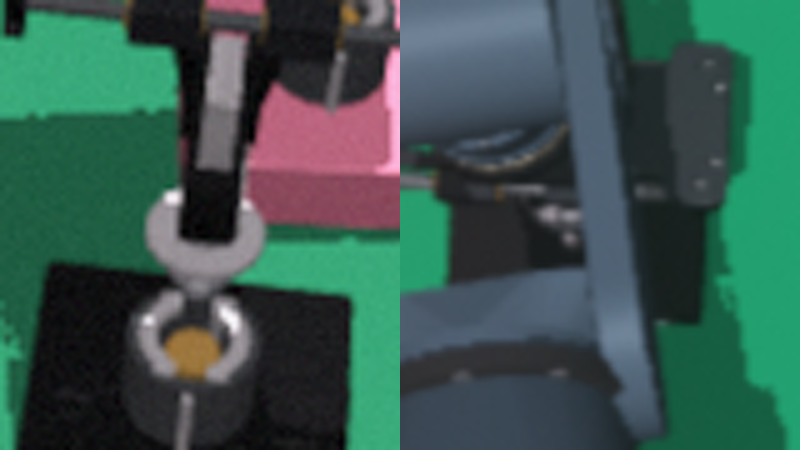

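```bash
python3 - <<'E'
from rig import *
from h import *
S=camera("scene");im=S["pixels"]
for z,r in((.162,205),(.162,206),(.157,207),(.157,208)):
    for e in(145,266): print(z,r,onz(S,305+e/5-.5,r,z).round(4))
print("exp flange",proj(S,(.5514,.2061,.162)), "col", proj(S,(.5517,.2072,.089)))
g=im.astype(int)
for r in(203,205,207,209): print(r,[int(v) for v in g[r,330:364,2]])
print()
for r in(222,224,226,228): print(r,[int(v) for v in g[r,325:362,2]])
E
```

```text
0.162 205 [0.5544 0.1808 0.162 ]
0.162 205 [0.5487 0.2326 0.162 ]
0.162 206 [0.5573 0.1809 0.162 ]
0.162 206 [0.5516 0.2327 0.162 ]
0.157 207 [0.5557 0.1812 0.157 ]
0.157 207 [0.55   0.2332 0.157 ]
0.157 208 [0.5586 0.1813 0.157 ]
0.157 208 [0.5529 0.2332 0.157 ]
exp flange [345.31862606 204.92047097] col [342.99547892 226.40536603]
203 [29, 28, 34, 31, 94, 142, 151, 156, 156, 152, 109, 38, 11, 14, 15, 12, 17, 16, 14, 12, 12, 12, 71, 122, 148, 153, 151, 145, 137, 133, 135, 136, 137, 138]
205 [29, 28, 28, 30, 117, 149, 151, 153, 155, 151, 99, 27, 8, 19, 16, 10, 9, 14, 15, 14, 14, 20, 87, 144, 154, 155, 156, 128, 68, 33, 32, 33, 35, 43]
207 [31, 33, 32, 30, 105, 144, 151, 155, 153, 152, 108, 57, 26, 20, 23, 16, 8, 12, 10, 15, 10, 37, 108, 148, 155, 154, 158, 130, 73, 30, 26, 34, 31, 32]
209 [34, 30, 32, 31, 45, 112, 151, 155, 154, 148, 151, 151, 145, 129, 122, 118, 114, 110, 113, 115, 115, 140, 153, 155, 151, 156, 154, 108, 65, 56, 60, 56, 58, 58]

222 [17, 16, 8, 16, 12, 15, 36, 47, 71, 110, 144, 151, 150, 142, 124, 103, 69, 45, 44, 42, 39, 45, 98, 142, 231, 234, 208, 155, 73, 49, 33, 28, 27, 26, 25, 29, 26]
224 [11, 21, 14, 17, 11, 29, 67, 84, 156, 221, 202, 141, 109, 68, 46, 42, 43, 41, 43, 39, 41, 51, 87, 101, 134, 202, 244, 224, 139, 93, 48, 39, 28, 29, 30, 28, 25]
226 [13, 14, 16, 10, 14, 40, 56, 102, 140, 152, 150, 109, 49, 39, 73, 115, 128, 132, 141, 129, 119, 113, 102, 93, 72, 89, 134, 152, 152, 126, 81, 50, 36, 29, 24, 27, 26]
228 [21, 20, 11, 14, 18, 47, 58, 86, 131, 150, 154, 116, 63, 113, 152, 156, 154, 158, 156, 156, 153, 154, 146, 109, 61, 53, 122, 152, 150, 134, 85, 57, 42, 27, 27, 27, 29]
```

>>> {"fn": "servo_tool", "kwargs": {
  "steps": [0, 0, 0.001, 0.015, 0, 0, 0, 0.001, 0.03, 0, 0, 0, 0.001, 0.038, 0, 0, 0, 0.001, 0.038, 0, 0, 0, 0.001, 0.038, 0]
}}

```text
time: 8.35
position: [0.5516, 0.2077, 0.3719]
tool_rot: [0.022, 1.0, 0.0, 0.0]
ft_force: [0.7, -0.3, -1.5]
grip_width: 0.0139
```

```bash
python3 see.py g5 305 160 205 170
```

```text
8.35 [0.5516 0.2077 0.3719] [ 0.171  0.519  1.558  0.     1.064 -1.355] [ 0.7 -0.3 -1.5] 0.0139
yaw 87.43020052289171 [2.24238506e-02 9.99748522e-01 6.04653270e-05 2.47009436e-04]
```

View pics/g5.png

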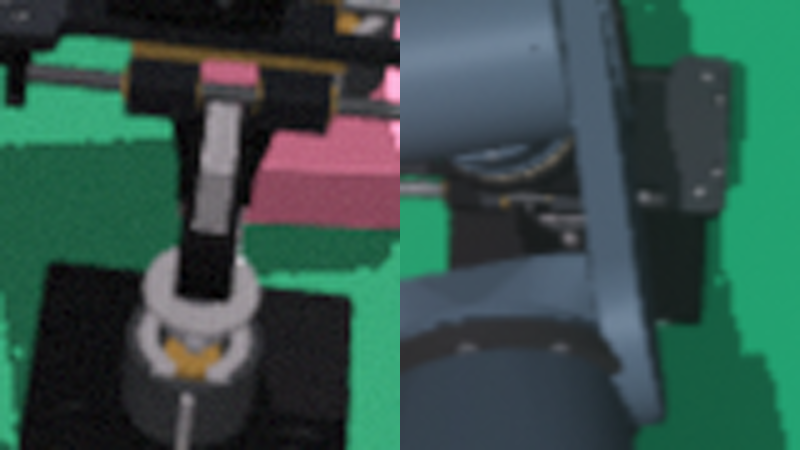

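>>> {"fn": "servo_tool", "kwargs": {
  "steps": [0, 0, 0, 0.004, 0, 0, 0, 0, 0.007, 0, 0, 0, 0, 0.009, 0, 0, 0, 0, 0.011, 0, 0, 0, 0, 0.013, 0, 0, 0, 0, 0.013, 0]
}}

```text
time: 9.2
position: [0.5514, 0.2076, 0.3585]
tool_rot: [0.022, 1.0, -0.0, -0.0]
ft_force: [0.4, -0.2, -1.8]
grip_width: 0.0137
```

```bash
python3 see.py g6 305 160 205 170
```

```text
9.2 [0.5514 0.2076 0.3585] [ 0.171  0.536  1.571 -0.     1.036 -1.355] [ 0.4 -0.2 -1.8] 0.0137
yaw 87.4312267827946 [ 2.24148973e-02  9.99748731e-01 -4.32151582e-05 -2.14000821e-04]
```

View pics/g6.png

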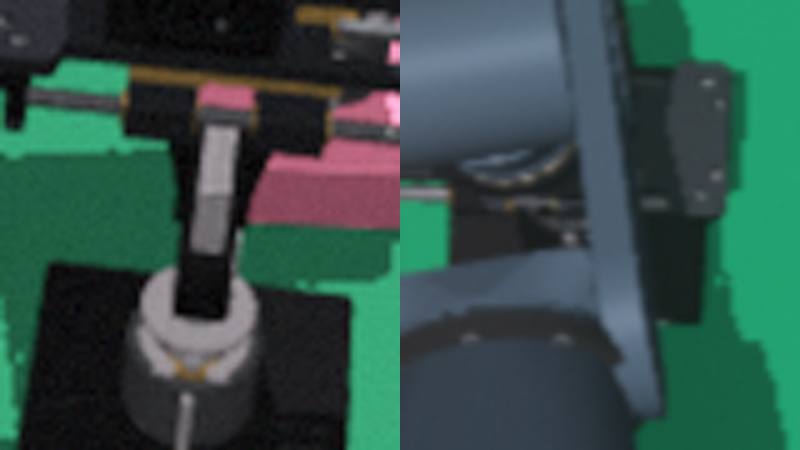

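>>> {"fn": "servo_tool", "kwargs": {
  "steps": [0, 0, 0, 0.003, 0, 0, 0, 0, 0.006, 0, 0, 0, 0, 0.009, 0, 0, 0, 0, 0.012, 0, 0, 0, 0, 0.012, 0]
}}

```text
time: 9.93
position: [0.5515, 0.2077, 0.3472]
tool_rot: [0.022, 1.0, 0.0, 0.0]
ft_force: [-0.4, 0.0, 4.7]
grip_width: 0.0138
```

>>> {"fn": "servo_tool", "kwargs": {
  "steps": [0, 0, 0, 0.002, 0, 0, 0, 0, 0.004, 0, 0, 0, 0, 0.006, 0, 0, 0, 0, 0.006, 0]
}}

```text
time: 10.42
position: [0.5515, 0.2077, 0.3418]
tool_rot: [0.022, 1.0, 0.0, 0.001]
ft_force: [-1.3, -1.1, 8.8]
grip_width: 0.0138
```

```bash
python3 see.py g7 305 160 205 170
```

```text
10.425 [0.5515 0.2077 0.3418] [ 0.171  0.558  1.585 -0.     0.997 -1.355] [-1.3 -1.1  8.8] 0.0138
yaw 87.43778848567909 [2.23576472e-02 9.99749892e-01 8.01341433e-05 5.32180797e-04]
```

View pics/g7.png

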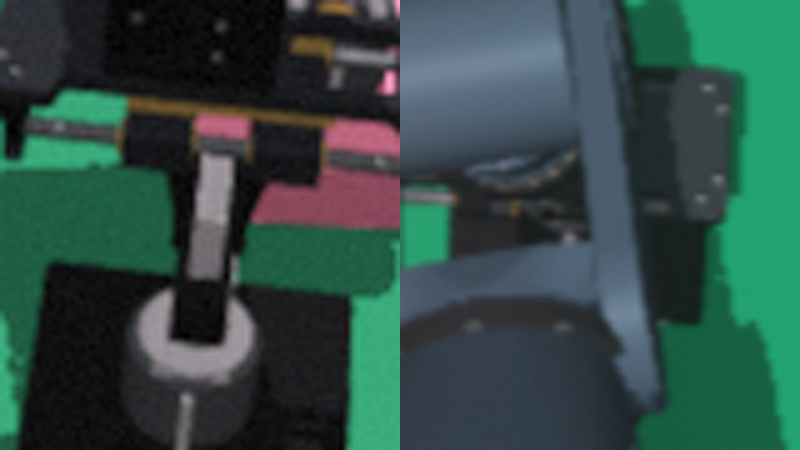

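>>> {"fn": "servo_tool", "kwargs": {
  "steps": [0, 0, 0, 0.001, 0, 0, 0, 0, 0.001, 0, 0, 0, 0, 0.001, 0]
}}

```text
time: 10.9
position: [0.5515, 0.2078, 0.3417]
tool_rot: [0.022, 1.0, 0.0, 0.001]
ft_force: [-2.7, -0.4, 11.5]
grip_width: 0.0136
```

```bash
python3 see.py g8 305 160 205 170
```

```text
10.9 [0.5515 0.2078 0.3417] [ 0.171  0.558  1.586 -0.     0.997 -1.355] [-2.7 -0.4 11.5] 0.0136
yaw 87.44360585812929 [2.23068900e-02 9.99750857e-01 1.14409865e-04 7.83501287e-04]
```

>>> {"fn": "servo_tool", "kwargs": {
  "steps": [0, 0, 0, 0.0015, 0, 0, 0, 0, 0.0015, 0.12, 0, 0, 0, 0.0015, 0.25, 0, 0, 0, 0.0015, 0.38, 0, 0, 0, 0.0015, 0.5, 0, 0, 0, 0.0015, 0.5]
}}

```text
time: 11.75
position: [0.5522, 0.2076, 0.3416]
tool_rot: [0.269, 0.963, 0.001, 0.002]
ft_force: [-3.0, -1.3, 18.5]
grip_width: 0.0135
```

```bash
python3 see.py g9 305 160 205 170; python3 -c "
from rig import *
print(get_obs()['moment'])"
```

```text
11.75 [0.5522 0.2076 0.3416] [ 1.700e-01  5.580e-01  1.585e+00 -1.000e-03  9.940e-01 -8.550e-01] [-3.  -1.3 18.5] 0.0135
yaw 58.775628132072086 [2.69123888e-01 9.63102571e-01 5.30137608e-04 2.34316615e-03]
[-0.40520345  0.76213106 -0.04585162]
```

View pics/g9.png

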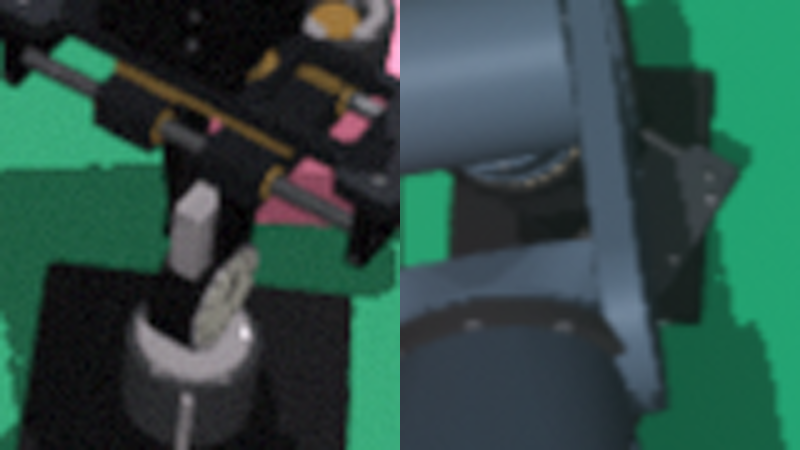

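>>> {"fn": "servo_tool", "kwargs": {
  "steps": [0, 0, 0, 0, 0.12, 0, 0, 0, 0, 0.25, 0, 0, 0, 0, 0.38, 0, 0, 0, 0, 0.51, 0, 0, 0, 0, 0.64, 0, 0, 0, 0, 0.77, 0, 0, 0, 0, 0.9, 0, 0, 0, 0, 0.95, 0, 0, 0, 0, 0.95]
}}

```text
time: 12.98
position: [0.5519, 0.2074, 0.3417]
tool_rot: [0.679, 0.734, 0.001, 0.002]
ft_force: [-4.5, -3.4, 19.5]
grip_width: 0.0138
```

```bash
python3 see.py g10 305 160 205 170; python3 -c "
from rig import *
print(get_obs()['moment'])"
```

```text
12.975 [0.5519 0.2074 0.3417] [ 0.17   0.558  1.586 -0.002  0.995  0.094] [-4.5 -3.4 19.5] 0.0138
yaw 4.423901443541407 [0.67928702 0.73387024 0.00088176 0.0016873 ]
[-0.56302366  0.98271008  0.199668  ]
```

>>> {"fn": "servo_tool", "kwargs": {
  "steps": [0, 0, 0, 0, 0.04, 0, 0, 0, 0, 0.07, 0, 0, 0, 0, 0.07]
}}

```text
time: 13.45
position: [0.5519, 0.2074, 0.3417]
tool_rot: [0.704, 0.71, 0.001, 0.002]
ft_force: [-3.6, -2.5, 18.1]
grip_width: 0.0134
```

```bash
python3 see.py g11 305 160 205 170; python3 -c "
from rig import *
print(get_obs()['moment'])"
```

```text
13.45 [0.5519 0.2074 0.3417] [ 0.17   0.558  1.586 -0.002  0.995  0.164] [-3.6 -2.5 18.1] 0.0134
yaw 0.430520809780693 [0.70444393 0.70975711 0.00090915 0.00166124]
[-0.54712528  0.99657832  0.24308457]
```

>>> {"fn": "servo_tool", "kwargs": {
  "steps": [0, 0, 0, 0, 0.03, 0, 0, 0, 0, 0.03, 0, 0, 0, 0, 0.03]
}}

```text
time: 13.92
position: [0.5519, 0.2074, 0.3416]
tool_rot: [0.715, 0.699, 0.001, 0.002]
ft_force: [-2.6, -2.1, 18.7]
grip_width: 0.0133
```

```bash
python3 see.py g12 305 160 205 170; python3 -c "
from rig import *
print(get_obs()['moment'])"
```

```text
13.925 [0.5519 0.2074 0.3416] [ 0.17   0.558  1.586 -0.002  0.995  0.194] [-2.6 -2.1 18.7] 0.0133
yaw -1.2850135078945295 [0.71499033 0.6991319  0.00090769 0.0016072 ]
[-0.53635049  1.05570186  0.24958493]
```

>>> {"fn": "servo_tool", "kwargs": {
  "steps": [0, 0, 0, 0, 0.03, 0, 0, 0, 0, 0.03, 0, 0, 0, 0, 0.03]
}}

```text
time: 14.4
position: [0.5518, 0.2074, 0.3416]
tool_rot: [0.725, 0.689, 0.001, 0.002]
ft_force: [-4.1, -2.8, 18.4]
grip_width: 0.0134
```

```bash
python3 see.py g13 305 160 205 170; python3 -c "
from rig import *
print(get_obs()['moment'])"
```

```text
14.4 [0.5518 0.2074 0.3416] [ 0.17   0.558  1.586 -0.002  0.995  0.223] [-4.1 -2.8 18.4] 0.0134
yaw -2.9730528361739514 [0.72521125 0.68852397 0.00086209 0.00162244]
[-0.53676786  1.01412887  0.34844773]
```

View pics/g13.png

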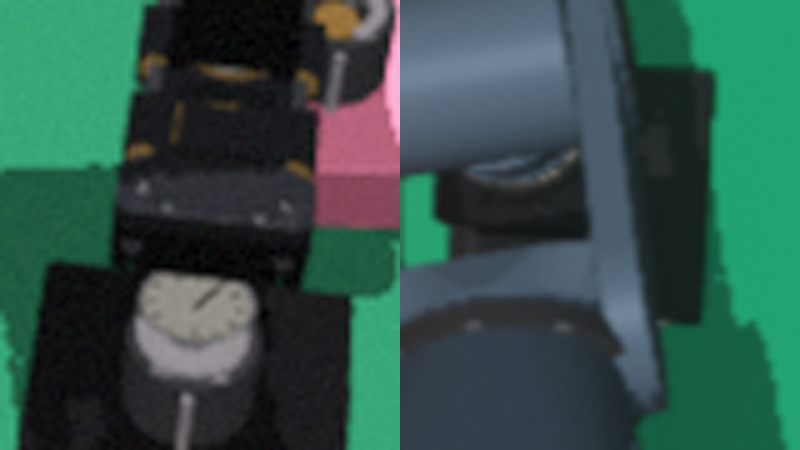

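>>> {"fn": "servo_tool", "kwargs": {
  "steps": [0, 0, 0, 0, 0.03, 0, 0, 0, 0, 0.03, 0, 0, 0, 0, 0.03]
}}

```text
time: 14.88
position: [0.5519, 0.2075, 0.3417]
tool_rot: [0.735, 0.678, 0.001, 0.002]
ft_force: [-4.1, -3.1, 18.5]
grip_width: 0.0139
```

```bash
python3 see.py g14 305 160 205 170; python3 -c "
from rig import *
print(get_obs()['moment'])"
```

```text
14.875 [0.5519 0.2075 0.3417] [ 0.171  0.558  1.586 -0.002  0.995  0.252] [-4.1 -3.1 18.5] 0.0139
yaw -4.607927686638883 [0.73495999 0.67810743 0.00090491 0.00181946]
[-0.43878065  1.00655524  0.72779133]
```

>>> {"fn": "servo_tool", "kwargs": {
  "steps": [0, 0, 0, 0, 0, 0, 0, 0, 0, 0, 0, 0, 0, 0, 0, 0, 0, 0, 0, 0, 0, 0, 0, 0, 0, 0, 0, 0, 0, 0]
}}

```text
time: 15.72
position: [0.5519, 0.2075, 0.3416]
tool_rot: [0.735, 0.678, 0.001, 0.002]
ft_force: [-3.9, -2.6, 17.5]
grip_width: 0.014
```

```bash
python3 see.py g15 305 160 205 170; python3 -c "
from rig import *
import cv2
print(get_obs()['moment'])
cv2.imwrite('pics/end.png',camera('scene')['pixels'])"
```

```text
15.725 [0.5519 0.2075 0.3416] [ 0.171  0.558  1.586 -0.002  0.995  0.252] [-3.9 -2.6 17.5] 0.014
yaw -4.60669586835784 [0.73495272 0.67811534 0.00091158 0.00180601]
[-0.4906104   0.98582966  0.67763736]
```

View pics/g15.png

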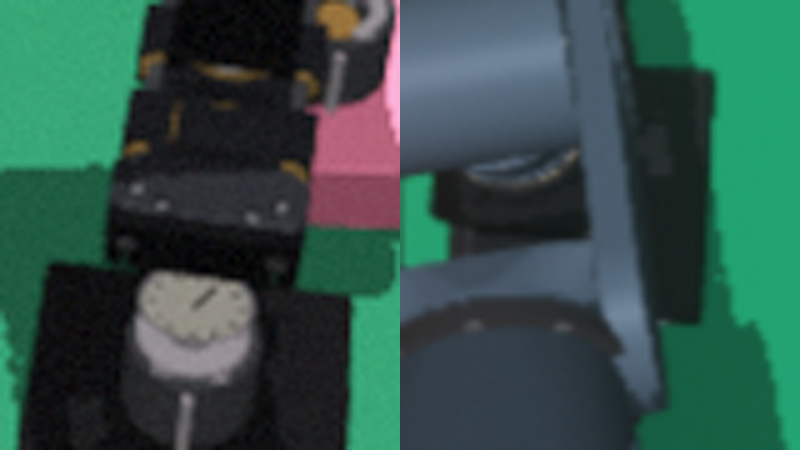

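View pics/end.png

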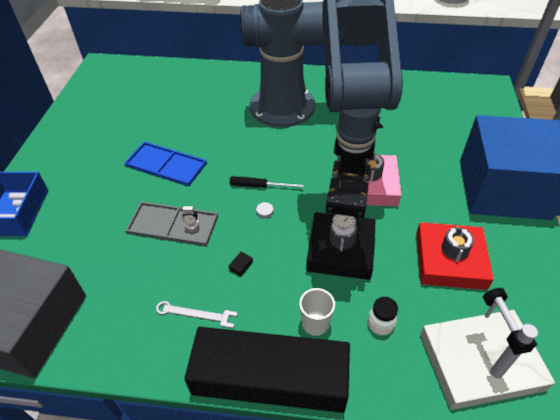

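```bash
python3 -c "
from rig import *
print(hand_in())"
```

```text
the job is handed in; nothing more can be done
None
```

I lifted the large gauge from the grey tray by its tab and pushed its foot into the socket on the black console. I then twisted it clockwise to the stop and handed the job in still gripping at 60 N, at about 15.8 s on the robot's clock.

**Fully home:** The tool stopped at z = 0.3417 m, the height I had worked out for the flange on the collar. It did not go lower when I pressed harder, and the upward force reading held at about 18 N.

**Turned to the stop:** The tool turned about 92° (1.61 rad). The twisting moment jumped from about 0.25 to 0.7 N·m at the end and stayed near 0.68 N·m through a further hold of about 0.75 s. The extra turn beyond the expected 1.55 rad is probably the arm, or the tab in the jaws, giving slightly against the stop. I could not read the rotor angle directly.

**Rest of the bench:** In the last picture the small gauge and the other things look to be where they started.

**Disagreement:** The two cameras disagreed by about 2 mm on where the socket was. I aimed between them, and the foot went in without catching.

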